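Snap the cap onto the full battery tube

ROBOT

A 6-joint arm with a two-finger parallel gripper is mounted at the origin on the work surface. World frame = base frame: x ahead of the robot, y to its left, z up, the work surface at z = 0. Lengths are in mm, angles in rad, forces in N, time in s.
With the tool pointing down it reaches from about 300 to 875 mm from the base axis. Payload 6.4 kg.
Tool frame: the origin (TCP) lies at the very end of the fingers, on their centre line; the grasp point (between the pads) lies env.hold_point_z behind it (env.hold_point_z is the distance from the TCP to the grasp point, in mm); z points along the fingers, y is the line along which they close (so a half turn about z gives the same grasp; the last joint's range is limited). The gripper opens to 85 mm and grips with 20 to 120 N. Pads are 22 mm wide; open, the fingers measure 114 mm over their backs; the gripper's body (76 mm by 85 mm) begins 54 mm behind the grasp point. The pads swing forward as they close: fully open they stand 13 mm farther back than shut.
Start: joints at [1.059, 0.181, 1.607, -0, 1.354, -0.206], TCP at [173.096, 548.342, 231.288] pointing down, gripper open.
Joint ranges: [-2.99, 2.99], [-0.89, 2.07], [0.3, 2.58], [-1.14, 4.28], [0, 2.63], [-3.12, 3.12]. Speed limits (rad/s): [2.57, 2.57, 3.01, 3.14, 3.14, 3.14].

INTERFACE

Orientations are given as a 3x3 rotation matrix whose columns are the frame's x, y, z axes.
In Python, from workcell import env gives the robot as it stands.
- The arm moves only by the shell command python3 -m inch 'ROWS' [FORCE]. ROWS is JSON, a list of rows, each an object of numbers: "fingers": the closure, from -1 (fully open) to 1 (shut); "tx", "ty", "tz": the shift along the world's x, y, z in mm; "turn": the turn about the world's z in degrees. A call has exactly 8 rows; each row is the pose to reach, as a shift and turn from the pose commanded when the call began; what a row does not reach only later rows make up. A row lasts 1/8 s, in which the tool goes at most 62.5 mm and 10.7 degrees, less where a joint would pass 70% of its speed; a pose out of reach is approached as far as the arm can. A call with a gripper value outside its range is refused whole. The fingers move at their own pace and stop on an object; FORCE is the grip in N (left out, the last holds). Time passes only in rows, so rows that repeat a pose let the fingers close, or fill a call up. It gives the time, the measured TCP pose, the force, the opening and the grip force at its end, in the units of the state.
- env.observe(): the state, without advancing time (a new reading comes with each control period).
- env.read_camera(name): name is "side" or "top"; returns the picture (480x640x3 uint8, red, green, blue); there is no depth.
- env.calibration(name): a dict with "intrinsics" (3x3 intrinsics, pixels), "rvec" (rotation vector, rad) and "tvec" (3), from world to camera coordinates, as OpenCV has them. Camera axes: x right, y down, z forward; pixel columns grow to the right and rows downward; lengths in mm; the calibration is good to about 2 mm. A picture is of the moment at which its call begins. calibration takes no time and is no camera call.
- env.sign_off(): hands the job in; it is judged then, once.
The state is a dict: "time": time; "qpos": joint angles; "joint_vel": joint speeds; "joint_efforts": joint torques, N m; "tcp_pos": TCP position; "tcp_rot": TCP orientation; "ft_force": force on the tool from outside, world axes, zero at the start; "torque": the same for the moment, N m; "grip_width": finger opening in mm; "gripper_force": force on a finger pad.
Only numpy, scipy, OpenCV 4.12 (cv2) and the standard library are available. Lean on these libraries where they do the work, as an engineer would, in place of code of your own. Each camera call takes 0.05 s, during which the arm holds its last target. There are 200 camera calls.

TASK

The clear tube with the yellow neck is full of used batteries: put the loose red snap cap on it and press it straight down until it clicks over the catches, then go on pressing until its rim sits fully home all round on the yellow flange. Finish while still holding the cap and pushing it down firmly; do not let go or ease off. Leave the can, the jar and the bottle where they stand.

Things in the scene. Friction and masses are not known exactly. Their poses are not given: they have to be found in the camera images.
- cap_grip (a point): Middle of the knob of the loose red snap cap, which stands on the bench open side down. The cap is round, 52 mm across and 24 mm high, with an upright round knob 26 mm across and 28 mm high on its flat top (52 mm high in all, about 35 g), alike all round. This point lies on the axis, 38 mm above the lower rim, 14 mm above the flat top, 14 mm below the knob's top; z up.
- cap: The same red cap; origin at the centre of its lower rim. Open below: the mouth is a lip 40 mm across inside and 4 mm high; above the lip the inside is 47 mm across up to 20 mm above the rim.
- full_tube: The full battery tube, upright and screwed to the bench: yellow foot 90 mm across, clear tube 44 mm across full of batteries, yellow flange and neck on top (135 mm high in all). Origin at the bench, on its axis. It stands to the left or to the right, the half-full tube on the other side.
- full_tube_seat: The yellow flange, 56 mm across, on which the cap's rim must come to sit; origin at the centre of its upper face, 118 mm above the bench. A cap set on the neck first stops on the catches, rim about 11 mm above the flange; a push of roughly 8 to 20 N drives it past them; the force drops when the rim is about 4 mm above (the click), then the rim meets the rigid flange.
- full_tube_neck: The yellow neck, 36 mm across, rising 17 mm from the flange and tapering to 28 mm over its last 5 mm; origin at its foot, on the tube's axis, level with the flange's face. Four spring catches (steel balls) stand out of it to 44 mm across, centred 8 mm above the flange.
- half_tube: The other tube, half full, of the same size and shape but with blue foot, flange and neck; fixed to the bench. Leave it open. Origin at the bench, on its axis.
- can_mid (a point): Drinks can, upright, 66 mm across, 115 mm high, bystander; point on its axis halfway up.
- jar_mid (a point): Glass jar with steel lid, upright, 70 mm across, 100 mm high, bystander; point on its axis halfway up.
- bottle_mid (a point): Clear plastic bottle with blue cap, upright, 64 mm across, 190 mm high, bystander; point on its axis halfway up.
Not all that is in view belongs to the job. Leave any black or purple look-alike of the cap alone. There is more than one size of the full_tube; the job needs the larger.

How it is judged:
By the outcome, as a careful person would: the job done as asked, in the order asked, and still so for the second after the job is handed in, while the arm keeps its last pose, push and grip.
It also fails if it takes over 51 s, if anything falls off the work surface, if the arm or the gripper's body presses on something with over 40 N, if the wrist force passes 120 N, or if a joint passes its speed limit or range.

## Working session

There is one attempt and no reset: what is moved stays moved. The work goes in short steps, Python scripts to look and compute and a shell command to move; the robot and the scene stay as the last step left them, time stands still between calls to the robot, and variables do not carry over. Pictures are saved under pics/ and viewed, at most 10 in all, crops included, and the job is handed in when it is done.

```bash
mkdir -p pics
python3 - <<'E'
from workcell import env
import cv2
for n in("top","side"):
    cv2.imwrite(f"pics/{n}0.png",env.read_camera(n)[:,:,::-1])
    c=env.calibration(n);print(n,c)
o=env.observe();print(o["time"],o["tcp_pos"],o["tcp_rot"],o["grip_width"],o["ft_force"],env.hold_point_z)
E
```

```text
top {'intrinsics': array([[465.67002065,   0.        , 318.5241796 ],
       [  0.        , 465.67002065, 239.88566579],
       [  0.        ,   0.        ,   1.        ]]), 'rvec': array([ 2.0673807 , -2.12259421,  0.25464315]), 'tvec': array([ 27.93897391, 537.35773063, 873.75611854])}
side {'intrinsics': array([[513.54887467,   0.        , 322.69009449],
       [  0.        , 513.54887467, 232.91591149],
       [  0.        ,   0.        ,   1.        ]]), 'rvec': array([ 2.16323859, -0.87052653,  0.3865472 ]), 'tvec': array([-369.23913133,  317.21904183,  734.48947748])}
0.1 [172.8255593  547.902212   230.47398208] [[-9.53621759e-01  3.01006466e-01 -8.05311030e-04]
 [ 3.01007338e-01  9.53620822e-01 -1.38203391e-03]
 [ 3.51960224e-04 -1.56034214e-03 -9.99998721e-01]] 85.52214356810806 [ 0.69755585 -0.26079953 -0.33788036] 18.700000000000003
```

View pics/top0.png

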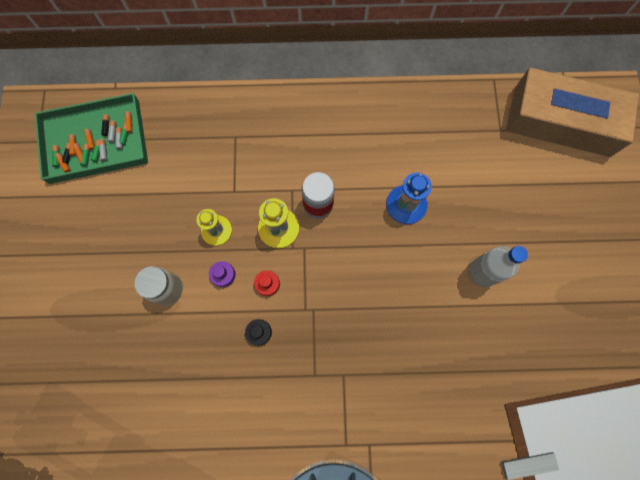

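View pics/side0.png

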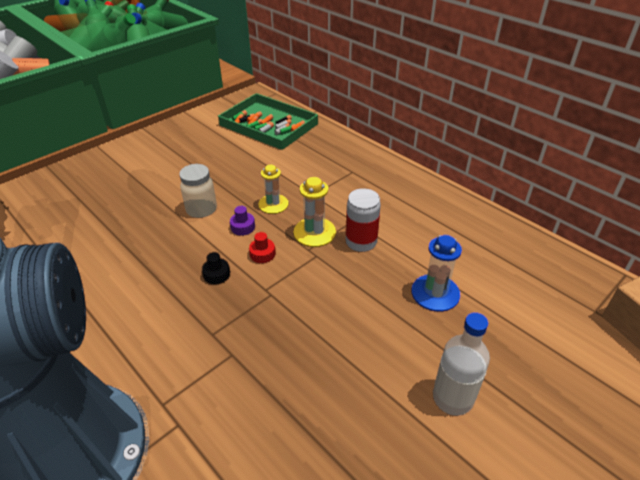

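The top view shows these candidates:
- **Caps:** red (266,283), purple (221,273) and black (258,332). I choose red.
- **Yellow tubes:** small (208,220) and large (275,215). I choose the large one.
- **Blue tube:** (415,190), the half-full one, so I leave it.

The can is at (318,195), close to the large tube. The side view agrees: red cap (262,248), large tube (314,190). Next I check with a close crop.

```bash
cat > h.py <<'E'
from workcell import env
import cv2, numpy as np
C={n:env.calibration(n) for n in("top","side")}
def ray(n,uv,z):
    c=C[n];R=cv2.Rodrigues(c["rvec"])[0];o=-R.T@c["tvec"]
    d=R.T@np.linalg.inv(c["intrinsics"])@[*uv,1];return (o+d*(z-o[2])/d[2]).round(1)
def proj(n,p):
    c=C[n];return cv2.projectPoints(np.float64(p).reshape(-1,1,3),c["rvec"],c["tvec"],c["intrinsics"],None)[0][:,0]
def circ(x,y,z,d):
    a=np.linspace(0,2*np.pi,60);return np.c_[x+d/2*np.cos(a),y+d/2*np.sin(a),0*a+z]
def draw(im,n,cs,x0,y0,w,h,s):
    im=cv2.resize(im[y0:y0+h,x0:x0+w],None,fx=s,fy=s,interpolation=cv2.INTER_CUBIC)
    for c in cs: cv2.polylines(im,[np.int32((proj(n,circ(*c))-[x0,y0]+.5)*s)],True,(255,0,255),1)
    return im
E
python3 - <<'E'
from h import *
t=cv2.imread("pics/top0.png");s=cv2.imread("pics/side0.png")
def cen(im,roi,lo,hi):
    x,y,w,h=roi;m=cv2.inRange(cv2.cvtColor(im[y:y+h,x:x+w],cv2.COLOR_BGR2HSV),lo,hi)
    k,l,st,ce=cv2.connectedComponentsWithStats(m);out=[]
    for i in range(1,k):
        if st[i,4]>20: out.append((st[i].tolist(),(ce[i]+[x,y]).round(1)))
    return out
print("red top",cen(t,(245,262,45,40),(0,150,40),(6,255,255)))
print("yel top",cen(t,(252,190,50,65),(26,150,60),(34,255,255)))
print("red side",cen(s,(240,225,40,45),(0,150,40),(6,255,255)))
for n,uv,z in(("top",(265,282),52),("side",(261,237),52),("top",(273,210),135),("side",(314,182.5),135),("top",(208,215),100),("top",(318,183),115),("top",(417,183),135),("top",(222,272),40),("top",(153,280),100)): print(n,uv,z,ray(n,uv,z))
a=draw(t,"top",[],240,180,100,125,4);b=draw(s,"side",[],235,165,100,125,4)
cv2.imwrite("pics/crop.png",np.hstack([a,b]))
E
```

```text
red top [([9, 9, 26, 25, 510], array([266.4, 282.8]))]
yel top [([6, 8, 41, 50, 1005], array([279.2, 220.4]))]
red side [([9, 7, 26, 31, 614], array([261.4, 248.3]))]
top (265, 282) 52 [457.2 123.   52. ]
side (261, 237) 52 [460.2 120.2  52. ]
top (273, 210) 135 [581.1  98.6 135. ]
side (314, 182.5) 135 [580.2  95.7 135. ]
top (208, 215) 100 [585.3 229.6 100. ]
top (318, 183) 115 [640.5  12.1 115. ]
top (417, 183) 135 [ 627.9 -177.5  135. ]
top (222, 272) 40 [481.9 211.9  40. ]
top (153, 280) 100 [459.3 330.1 100. ]
```

View pics/crop.png

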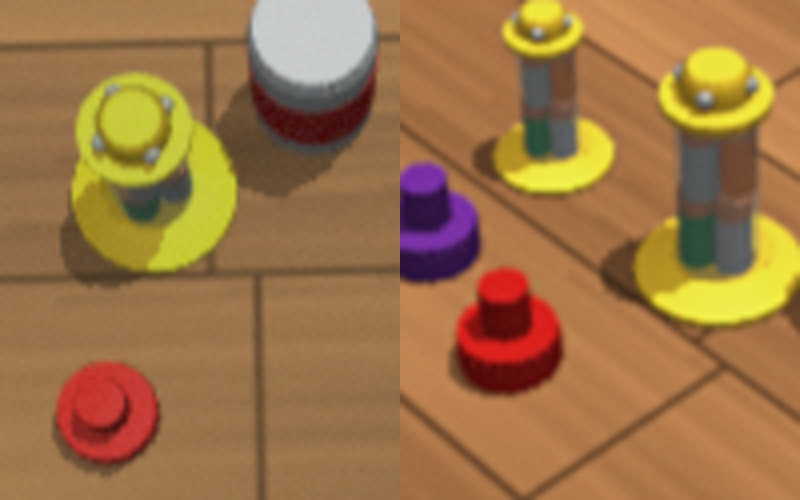

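```bash
cat > fit.py <<'E'
from h import *
from scipy.optimize import minimize
S=4
def hull(n,cs,m,v):
    p=np.vstack([proj(n,circ(*c)) for c in cs]);h=cv2.convexHull(np.float32(p))
    cv2.fillPoly(m,[np.int32(np.round((h+.5)*S*16))],v,shift=4)
def cap(n,x,y,z=0):
    m=np.zeros((480*S,640*S),np.uint8);hull(n,[(x,y,z,52),(x,y,z+24,52)],m,255);hull(n,[(x,y,z+24,26),(x,y,z+52,26)],m,255);return m
def tube(n,x,y):
    m=np.zeros((480*S,640*S),np.uint8);hull(n,[(x,y,6,90),(x,y,0,90)],m,255);hull(n,[(x,y,8,44),(x,y,115,44)],m,0)
    hull(n,[(x,y,114,56),(x,y,118,56)],m,255);hull(n,[(x,y,118,36),(x,y,130,36),(x,y,135,28)],m,255);return m
def fit(n,im,roi,lo,hi,f,x0):
    x,y,w,h=roi;m=cv2.inRange(cv2.cvtColor(im[y:y+h,x:x+w],cv2.COLOR_BGR2HSV),lo,hi)/255.
    def cost(p):
        r=cv2.resize(f(n,*p),(640,480),interpolation=cv2.INTER_AREA)[y:y+h,x:x+w]/255.
        return np.abs(r-m).sum()/m.sum()
    r=minimize(cost,x0,method="Nelder-Mead",options=dict(initial_simplex=[x0,np.add(x0,[6,0]),np.add(x0,[0,6])],xatol=.1,fatol=1e-4))
    return r.x.round(1),round(r.fun,3)
E
python3 - <<'E'
from fit import *
t=cv2.imread("pics/top0.png");s=cv2.imread("pics/side0.png")
R=((0,120,30),(8,255,255));Y=((24,120,40),(35,255,255))
print("cap",fit("top",t,(245,262,45,40),*R,cap,(458,121)),fit("side",s,(240,225,40,45),*R,cap,(458,121)))
print("tube",fit("top",t,(252,190,50,65),*Y,tube,(580,97)),fit("side",s,(290,172,50,76),*Y,tube,(580,97)))
E
```

```text
cap (array([461.8, 124.5]), np.float64(0.05)) (array([462.1, 125.9]), np.float64(0.071))
tube (array([583.9, 100.3]), np.float64(0.114)) (array([584.8, 103.4]), np.float64(0.564))
```

```bash
python3 -m inch '[{"tx":36,"ty":-53,"tz":-10,"fingers":-0.4},{"tx":72,"ty":-106,"tz":-20,"fingers":-0.4},{"tx":108,"ty":-159,"tz":-40,"fingers":-0.4},{"tx":144,"ty":-212,"tz":-55,"fingers":-0.4},{"tx":180,"ty":-265,"tz":-70,"fingers":-0.4},{"tx":216,"ty":-318,"tz":-85,"fingers":-0.4},{"tx":252,"ty":-371,"tz":-100,"fingers":-0.4},{"tx":288,"ty":-423,"tz":-110,"fingers":-0.4}]' 60
python3 - <<'E'
from h import *
t=env.read_camera("top")[:,:,::-1];s=env.read_camera("side")[:,:,::-1]
cs=[(462,125,0,52),(462,125,52,26)];ct=[(584.3,101.5,118,56),(584.3,101.5,0,90)]
cv2.imwrite("pics/c1.png",np.hstack([draw(t,"top",cs+ct,230,180,100,150,4),draw(s,"side",cs+ct,235,135,100,150,4)]))
E
```

```text
validation failed for argument at $[0]...
```

View pics/c1.png

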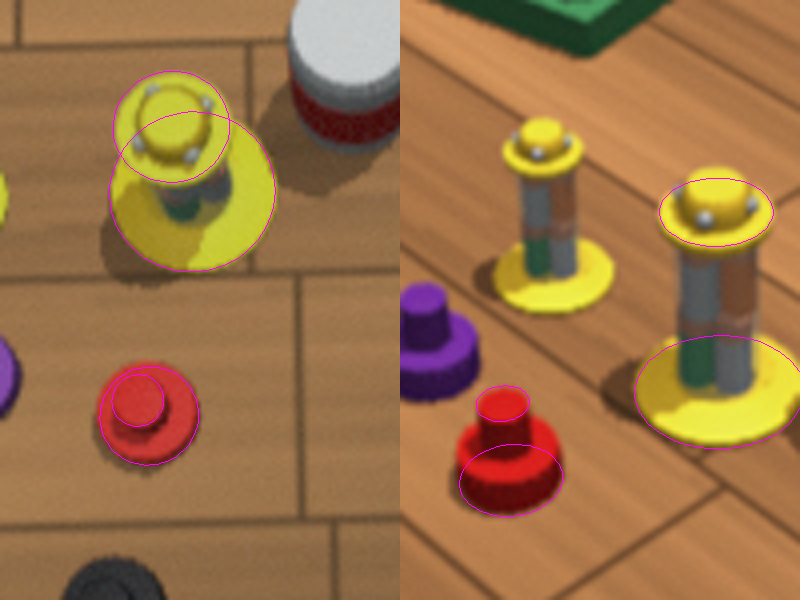

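The move was refused, so the arm has not moved. The picture shows the fitted circles lying well on the red cap (knob at crop 138,400) and on the large tube's flange and foot (crop 172,127). I'll retry with every key given.

```bash
python3 -m inch '[{"tx":36,"ty":-53,"tz":-10,"turn":0,"fingers":-0.4},{"tx":72,"ty":-106,"tz":-20,"turn":0,"fingers":-0.4},{"tx":108,"ty":-159,"tz":-40,"turn":0,"fingers":-0.4},{"tx":144,"ty":-212,"tz":-55,"turn":0,"fingers":-0.4},{"tx":180,"ty":-265,"tz":-70,"turn":0,"fingers":-0.4},{"tx":216,"ty":-318,"tz":-85,"turn":0,"fingers":-0.4},{"tx":252,"ty":-371,"tz":-100,"turn":0,"fingers":-0.4},{"tx":288,"ty":-423,"tz":-110,"turn":0,"fingers":-0.4}]' 60
```

```text
time: 1.2
tcp_pos: [448.4, 142.9, 125.1]
tcp_rot: [[-0.954, 0.301, 0.0], [0.301, 0.954, 0.0], [-0.0, 0.0, -1.0]]
ft_force: [1.1, 0.1, 0.0]
grip_width: 59.9
gripper_force: 0.0
```

```bash
python3 -m inch '[{"tx":0,"ty":0,"tz":0,"turn":0,"fingers":-0.4},{"tx":0,"ty":0,"tz":0,"turn":0,"fingers":-0.4},{"tx":0,"ty":0,"tz":-20,"turn":0,"fingers":-0.4},{"tx":0,"ty":0,"tz":-40,"turn":0,"fingers":-0.4},{"tx":0,"ty":0,"tz":-55,"turn":0,"fingers":-0.4},{"tx":0,"ty":0,"tz":-55,"turn":0,"fingers":-0.4},{"tx":0,"ty":0,"tz":-55,"turn":0,"fingers":-0.4},{"tx":0,"ty":0,"tz":-55,"turn":0,"fingers":-0.4}]'
python3 - <<'E'
from h import *
t=env.read_camera("top")[:,:,::-1];s=env.read_camera("side")[:,:,::-1]
cs=[(462,125,0,52),(462,125,52,26)]
cv2.imwrite("pics/c2.png",np.hstack([draw(t,"top",cs,220,220,100,130,4),draw(s,"side",cs,210,165,100,130,4)]))
o=env.observe();print(o["tcp_pos"],o["qpos"])
E
```

```text
time: 2.2
tcp_pos: [448.4, 145.0, 71.3]
tcp_rot: [[-0.954, 0.301, 0.002], [0.301, 0.954, 0.0], [-0.001, 0.001, -1.0]]
ft_force: [0.5, 0.3, -0.7]
grip_width: 59.8
gripper_force: 0.0
[448.23314943 144.79753483  71.09736215] [ 5.96937073e-02  1.69434377e-01  1.98620222e+00 -4.44379871e-06
  9.84723185e-01 -1.20529742e+00]
```

View pics/c2.png

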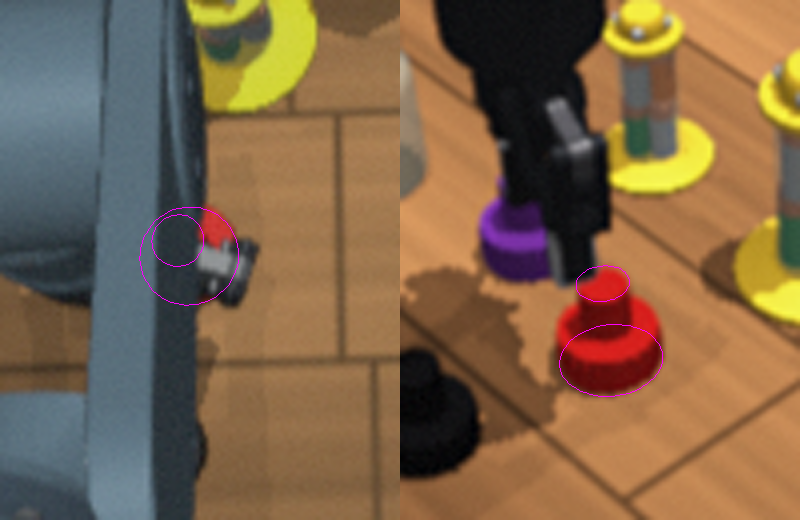

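The view shows the gripper about 24 mm short of the cap: the rows were rate-limited. The knob is at crop (602,283), still under its overlay. Next I shift over it, then descend.

```bash
python3 -m inch '[{"tx":7,"ty":-10,"tz":0,"turn":0,"fingers":-0.4},{"tx":14,"ty":-20,"tz":0,"turn":0,"fingers":-0.4},{"tx":14,"ty":-20,"tz":0,"turn":0,"fingers":-0.4},{"tx":14,"ty":-20,"tz":-15,"turn":0,"fingers":-0.4},{"tx":14,"ty":-20,"tz":-30,"turn":0,"fingers":-0.4},{"tx":14,"ty":-20,"tz":-38,"turn":0,"fingers":-0.4},{"tx":14,"ty":-20,"tz":-43,"turn":0,"fingers":-0.4},{"tx":14,"ty":-20,"tz":-43,"turn":0,"fingers":-0.4}]'
```

```text
time: 3.3
tcp_pos: [461.5, 124.8, 27.1]
tcp_rot: [[-0.954, 0.301, -0.001], [0.301, 0.954, 0.0], [0.001, -0.0, -1.0]]
ft_force: [0.5, -0.3, -0.8]
grip_width: 59.9
gripper_force: 0.0
```

```bash
python3 -m inch '[{"tx":0,"ty":0,"tz":-1,"turn":0,"fingers":0},{"tx":0,"ty":0,"tz":-1,"turn":0,"fingers":0.3},{"tx":0,"ty":0,"tz":-1,"turn":0,"fingers":1},{"tx":0,"ty":0,"tz":-1,"turn":0,"fingers":1},{"tx":0,"ty":0,"tz":-1,"turn":0,"fingers":1},{"tx":0,"ty":0,"tz":-1,"turn":0,"fingers":1},{"tx":0,"ty":0,"tz":-1,"turn":0,"fingers":1},{"tx":0,"ty":0,"tz":-1,"turn":0,"fingers":1}]' 110
```

```text
time: 4.3
tcp_pos: [462.2, 124.8, 27.3]
tcp_rot: [[-0.954, 0.301, 0.001], [0.301, 0.954, -0.0], [-0.001, 0.0, -1.0]]
ft_force: [-1.7, 0.0, 5.5]
grip_width: 23.0
gripper_force: 107.6
```

```bash
python3 -m inch '[{"tx":0,"ty":0,"tz":10,"turn":0,"fingers":1},{"tx":0,"ty":0,"tz":35,"turn":0,"fingers":1},{"tx":0,"ty":0,"tz":65,"turn":0,"fingers":1},{"tx":0,"ty":0,"tz":95,"turn":0,"fingers":1},{"tx":0,"ty":0,"tz":125,"turn":0,"fingers":1},{"tx":0,"ty":0,"tz":150,"turn":0,"fingers":1},{"tx":0,"ty":0,"tz":150,"turn":0,"fingers":1},{"tx":0,"ty":0,"tz":150,"turn":0,"fingers":1}]'
python3 - <<'E'
from h import *
t=env.read_camera("top")[:,:,::-1];s=env.read_camera("side")[:,:,::-1]
o=env.observe();x,y,z=o["tcp_pos"];z-=27.3;print(x,y,z,o["grip_width"],o["ft_force"])
cs=[(x,y,z,52),(x,y,z+24,52),(x,y,z+52,26)]
cv2.imwrite("pics/c3.png",np.hstack([draw(t,"top",cs,190,180,100,130,4),draw(s,"side",cs,190,100,100,130,4)]))
E
```

```text
time: 5.3
tcp_pos: [461.2, 124.7, 175.9]
tcp_rot: [[-0.954, 0.301, -0.001], [0.301, 0.954, 0.0], [0.001, -0.0, -1.0]]
ft_force: [0.0, 0.5, 0.1]
grip_width: 23.2
gripper_force: 107.9
460.8311241445498 124.71900335611403 147.93694046145862 22.96047293818884 [ 0.14927177 -0.06036614 -1.28698002]
```

View pics/c3.png

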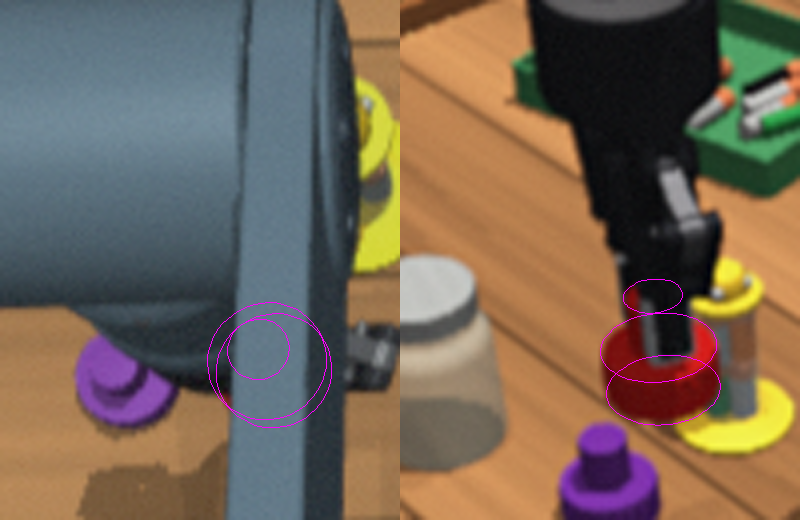

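The cap is held upright (side crop 660,365) and within about 2 mm of the overlay. Next I carry it over the tube.

```bash
python3 -m inch '[{"tx":15,"ty":-3,"tz":0,"turn":0,"fingers":1},{"tx":40,"ty":-8,"tz":0,"turn":0,"fingers":1},{"tx":65,"ty":-13,"tz":0,"turn":0,"fingers":1},{"tx":90,"ty":-18,"tz":0,"turn":0,"fingers":1},{"tx":110,"ty":-22,"tz":0,"turn":0,"fingers":1},{"tx":122.5,"ty":-23.5,"tz":0,"turn":0,"fingers":1},{"tx":122.5,"ty":-23.5,"tz":0,"turn":0,"fingers":1},{"tx":122.5,"ty":-23.5,"tz":0,"turn":0,"fingers":1}]'
python3 - <<'E'
from h import *
t=env.read_camera("top")[:,:,::-1];s=env.read_camera("side")[:,:,::-1]
o=env.observe();x,y,z=o["tcp_pos"];z-=27.3;print(x,y,z,o["grip_width"],o["ft_force"])
cs=[(x,y,z,52),(x,y,z+24,52),(584.3,101.5,118,56),(584.3,101.5,135,28)]
cv2.imwrite("pics/c4.png",np.hstack([draw(t,"top",cs,230,150,80,110,5),draw(s,"side",cs,270,130,80,110,5)]))
E
```

```text
time: 6.4
tcp_pos: [583.6, 101.4, 176.0]
tcp_rot: [[-0.954, 0.301, -0.001], [0.301, 0.954, 0.0], [0.001, -0.0, -1.0]]
ft_force: [0.0, -0.7, -0.9]
grip_width: 22.8
gripper_force: 107.9
583.6354955518623 101.49449321832198 149.10762569904173 22.713776219826737 [-0.20208305  0.444549   -0.82030439]
```

View pics/c4.png

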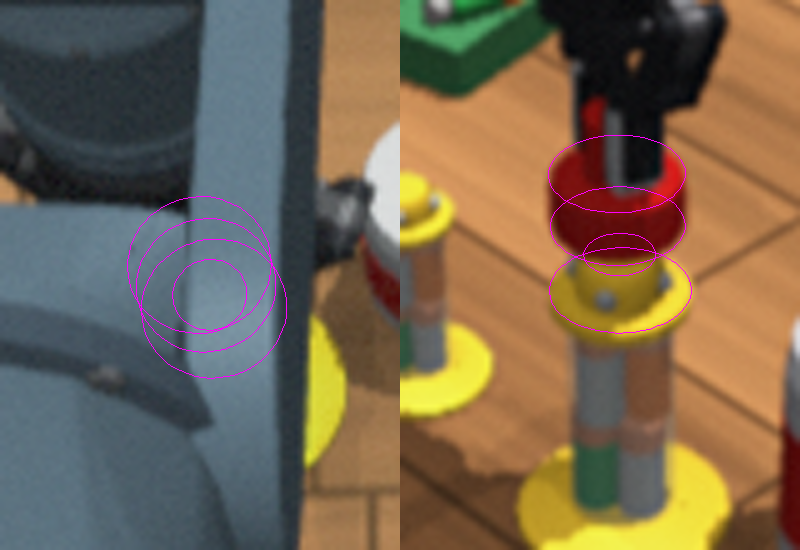

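The side view shows the cap (column 617) centred over the flange (column 618), so I descend towards the catches.

```bash
python3 -m inch '[{"tx":0,"ty":0,"tz":-5,"turn":0,"fingers":1},{"tx":0,"ty":0,"tz":-10,"turn":0,"fingers":1},{"tx":0,"ty":0,"tz":-13,"turn":0,"fingers":1},{"tx":0,"ty":0,"tz":-15,"turn":0,"fingers":1},{"tx":0,"ty":0,"tz":-16,"turn":0,"fingers":1},{"tx":0,"ty":0,"tz":-17,"turn":0,"fingers":1},{"tx":0,"ty":0,"tz":-18,"turn":0,"fingers":1},{"tx":0,"ty":0,"tz":-18,"turn":0,"fingers":1}]' 120
```

```text
time: 7.5
tcp_pos: [584.2, 101.2, 158.4]
tcp_rot: [[-0.954, 0.301, -0.0], [0.301, 0.954, -0.0], [0.0, -0.0, -1.0]]
ft_force: [-0.6, -0.1, 0.0]
grip_width: 22.7
gripper_force: 117.7
```

```bash
python3 -m inch '[{"tx":0,"ty":0,"tz":-1,"turn":0,"fingers":1},{"tx":0,"ty":0,"tz":-2,"turn":0,"fingers":1},{"tx":0,"ty":0,"tz":-3,"turn":0,"fingers":1},{"tx":0,"ty":0,"tz":-4,"turn":0,"fingers":1},{"tx":0,"ty":0,"tz":-4.5,"turn":0,"fingers":1},{"tx":0,"ty":0,"tz":-5,"turn":0,"fingers":1},{"tx":0,"ty":0,"tz":-5,"turn":0,"fingers":1},{"tx":0,"ty":0,"tz":-5,"turn":0,"fingers":1}]' 120
```

```text
time: 8.5
tcp_pos: [585.1, 101.1, 155.5]
tcp_rot: [[-0.954, 0.301, 0.002], [0.301, 0.954, -0.0], [-0.002, 0.0, -1.0]]
ft_force: [-2.6, -1.2, 10.2]
grip_width: 22.5
gripper_force: 118.9
```

```bash
python3 -m inch '[{"tx":0,"ty":0,"tz":-0.5,"turn":0,"fingers":1},{"tx":0,"ty":0,"tz":-1,"turn":0,"fingers":1},{"tx":0,"ty":0,"tz":-1.5,"turn":0,"fingers":1},{"tx":0,"ty":0,"tz":-2,"turn":0,"fingers":1},{"tx":0,"ty":0,"tz":-2.5,"turn":0,"fingers":1},{"tx":0,"ty":0,"tz":-3,"turn":0,"fingers":1},{"tx":0,"ty":0,"tz":-3,"turn":0,"fingers":1},{"tx":0,"ty":0,"tz":-3,"turn":0,"fingers":1}]' 120
```

```text
time: 9.5
tcp_pos: [584.1, 101.3, 150.0]
tcp_rot: [[-0.954, 0.301, -0.0], [0.301, 0.954, 0.0], [0.0, -0.0, -1.0]]
ft_force: [0.0, -0.6, 0.2]
grip_width: 22.9
gripper_force: 118.6
```

```bash
python3 -m inch '[{"tx":0,"ty":0,"tz":-1,"turn":0,"fingers":1},{"tx":0,"ty":0,"tz":-2,"turn":0,"fingers":1},{"tx":0,"ty":0,"tz":-3,"turn":0,"fingers":1},{"tx":0,"ty":0,"tz":-4,"turn":0,"fingers":1},{"tx":0,"ty":0,"tz":-5,"turn":0,"fingers":1},{"tx":0,"ty":0,"tz":-6,"turn":0,"fingers":1},{"tx":0,"ty":0,"tz":-7,"turn":0,"fingers":1},{"tx":0,"ty":0,"tz":-7,"turn":0,"fingers":1}]' 120
```

```text
time: 10.5
tcp_pos: [584.7, 101.3, 145.3]
tcp_rot: [[-0.954, 0.301, 0.001], [0.301, 0.954, -0.0], [-0.001, 0.0, -1.0]]
ft_force: [-4.1, -0.7, 8.3]
grip_width: 23.2
gripper_force: 118.6
```

```bash
python3 -m inch '[{"tx":0,"ty":0,"tz":-1,"turn":0,"fingers":1},{"tx":0,"ty":0,"tz":-2,"turn":0,"fingers":1},{"tx":0,"ty":0,"tz":-3,"turn":0,"fingers":1},{"tx":0,"ty":0,"tz":-4,"turn":0,"fingers":1},{"tx":0,"ty":0,"tz":-4,"turn":0,"fingers":1},{"tx":0,"ty":0,"tz":-4,"turn":0,"fingers":1},{"tx":0,"ty":0,"tz":-4,"turn":0,"fingers":1},{"tx":0,"ty":0,"tz":-4,"turn":0,"fingers":1}]' 120
python3 - <<'E'
from h import *
s=env.read_camera("side")[:,:,::-1]
o=env.observe();print(o["tcp_pos"],o["ft_force"],o["torque"])
cs=[(584.3,101.5,118,52)]
cv2.imwrite("pics/c5.png",np.hstack([draw(s,"side",[],285,150,60,75,6),draw(s,"side",cs,285,150,60,75,6)]))
E
```

```text
time: 11.5
tcp_pos: [584.9, 101.3, 145.2]
tcp_rot: [[-0.954, 0.3, 0.002], [0.3, 0.954, -0.001], [-0.002, 0.0, -1.0]]
ft_force: [-16.6, -0.6, 32.9]
grip_width: 22.5
gripper_force: 121.4
[584.84535295 101.28428938 145.20063263] [-17.22921955  -1.03117719  32.69483169] [-0.18878324  2.80835535 -0.05163187]
```

View pics/c5.png

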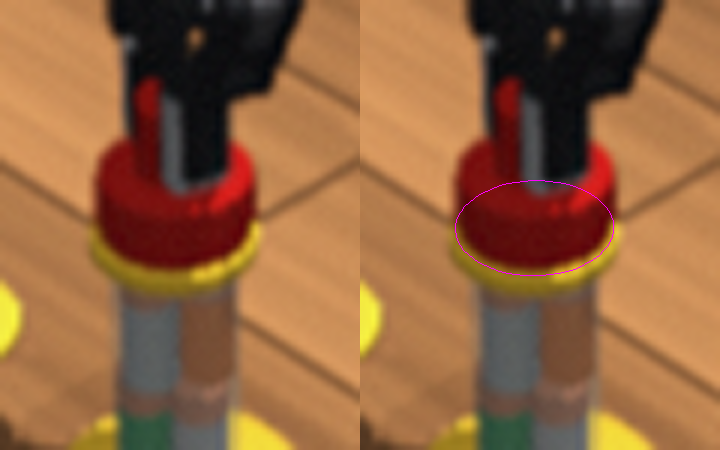

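The cap's rim sits on the flange all round (left half of the crop, 175,265). The push is 33 N and TCP z no longer moves with extra push, so I hand in.

```bash
python3 -c "
from workcell import env
print(env.sign_off())"
```

```text
the job is handed in; nothing more can be done
None
```

The red cap clicked over the catches of the larger yellow tube and sits fully home on its flange; I handed the job in at about 11.5 s, still gripping it and pushing down with about 33 N, without moving the can, jar or bottle.

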